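Tighten the filter cell with the click wrench

ROBOT

A 6-joint arm with a two-finger parallel gripper is mounted at the origin on a cart in front of the work surface, level with it; the furniture and walls round the work are solid. World frame = base frame: x ahead of the robot, y to its left, z up, the work surface at z = 0. Lengths are in m, angles in rad, forces in N, time in s.
With the tool pointing down it reaches from about 0.325 to 0.9 m from the base axis. Payload 6.1 kg.
Tool frame: the origin (TCP) lies midway between the tips of the shut fingers; the grasp point (between the pads) lies 19 mm behind it; z points along the fingers, y is the line along which they close (so a half turn about z gives the same grasp; the last joint's range is limited). The gripper opens to 85 mm and grips with 20 to 120 N. Pads are 22 mm wide; open, the fingers measure 114 mm over their backs; the gripper's body (76 mm by 85 mm) begins 54 mm behind the grasp point. The pads swing forward as they close: fully open they stand 13 mm farther back than shut.
Start: joints at [-1.394, 0.22, 1.526, -0, 1.395, -0.126], TCP at [0.186, -0.597, 0.231] pointing down, gripper open.
Joint ranges: [-2.98, 2.98], [-0.91, 2.08], [0.09, 2.57], [-1.24, 4.39], [0.2, 2.65], [-2.68, 2.68]. Speed limits (rad/s): [2.57, 2.57, 3.01, 3.14, 3.14, 3.14].

INTERFACE

Orientations are given as [roll, pitch, yaw] about the fixed x, y, z axes, in that order (R = Rz(yaw) Ry(pitch) Rx(roll)).
In Python, from plant import movep, move_l, set_joints, gripper_to, hold, inverse_kinematics, observe, get_image, get_calibration, Unreachable, job_done gives the robot as it stands. Calls block until the motion is done:
- movep(position, orientation): joint-space move of the TCP to a pose.
- move_l(position, feed=0.15, rotation=None, max_force=None): straight line of the TCP; rotation=None keeps the orientation; feed is the mean speed in m/s. With max_force (N) it stops when the force on the tool has changed by that much, and returns True; else False.
- set_joints(angles): joint-space move.
- gripper_to(opening, f_grip=None): finger opening in m; f_grip is the grip in N (None keeps the last); returns when the fingers have stopped.
- hold(seconds).
- inverse_kinematics(position, orientation): joint angles nearest the present ones, or None.
- observe(): the state.
- get_image(name): name is "scene" or "top"; returns (picture, depth): 420x560x3 uint8, red, green, blue; 420x560 float32, m along the optical axis (not along the pixel's ray), 0 where there is no reading.
- get_calibration(name): a dict with "intrinsics" (3x3 intrinsics, pixels), "dist_coeffs" ([k1, k2, p1, p2, k3] as OpenCV has them; the pictures are not rectified), "world_from_camera" (4x4, takes a point from camera to world coordinates). Camera axes: x right, y down, z forward; pixel columns grow to the right and rows downward; lengths in m; the calibration is good to about 2 mm. A picture is of the moment at which its call begins. get_calibration takes no time and is no camera call.
A pose or a line that the arm cannot do raises Unreachable and nothing moves.
- job_done(): hands the job in; it is judged then, once.
The state is a dict: "time_s": time; "q": joint angles; "joint_velocities": joint speeds; "joint_torque": joint torques, N m; "eef_pos": TCP position; "tcp_rot": TCP orientation; "ft_force": force on the tool from outside, world axes, zero at the start; "torque": the same for the moment, N m; "opening": finger opening in m; "grasp_force": force on a finger pad.
Only numpy, scipy, OpenCV 4.12 (cv2) and the standard library are available. Lean on these libraries where they do the work, as an engineer would, in place of code of your own. Each camera call takes 0.05 s, during which the arm holds its last target. There are 200 camera calls.

TASK

Close the metal filter cell with the torque wrench: set the wrench's slotted head fully down over the flat bar on top of the cell's clamp screw and let go of it, then take the wrench by the rubber end of its handle and pull it clockwise (seen from above) until it clicks. Stop at the first click - a second click is too tight - and let go, leaving the wrench sitting level on the bar. Leave the beaker, the timer and the petri dish where they are.

Things in the scene. Friction and masses are not known exactly. Their poses are not given: they have to be found in the camera images.
- wrench: head of the torque wrench (dark steel, 0.6 kg, slot downward on the bench): block 96 mm long (x), 30.5 wide (y), 40 high. Origin: centre of its underside; x along the slot and toward the handle, z up. The lowest 12 mm flare out to a lip, 4 mm beyond the sides, so pinch the block across y above that. Centre of mass within 30 mm of the head's centre. Turning the head alone cannot make it click.
- slot (a point): centre of the slot's ceiling in the head, 24 mm above the head's underside, axes as the head's. The slot is 85 mm long (x), 19.5 mm wide (y), open downward, wider in the lip. With the wrench home on the bar this point meets bar_top.
- clutch_top (a point): centre of the top of the click clutch and handle hub on the head, 68 mm above the underside, 29 mm across, axes as the head's. Once the screw has stopped, the handle yields clockwise like a spring to about 0.2 rad at 1.15 N m (up to 8 N at the grip), then clicks: the torque drops at once to near zero, and the handle stays 0.20 rad clockwise when let go. Pulled on, it tightens and clicks again at 0.40 rad.
- grip (a point): middle of the black rubber grip at the handle's end, 150 mm from the head's centre, 59 mm above the head's underside; x along the handle, away from the head; z up. Grip 84 mm long (x), 22 wide (y), 18 high. In the head's frame it lies at y = 0 before the click and y = -30 mm after it (let go).
- bar_top (a point): centre of the top face of the flat steel bar across the filter cell's clamp screw, 113 mm above the bench; x along the bar, z up. Bar 80 mm long, 16 wide, 18 high, with a 13 mm neck below; fits the wrench either way round. It turns about this point's vertical, clockwise (from above) to tighten: easily (0.06 N m) for an unknown 0.35 to 0.9 rad, then it stops dead.
- bar_end (a point): point on top of the bar 38 mm from its centre, near one end. Below the bar stands the cell, fixed to the bench: a round metal pot, 106 mm across at its lid (top 74 mm above the bench, boss to 82 mm), 120 mm across at its foot.
- beaker: the glass beaker nearest the robot (left of the cell), empty, 56 mm across, 70 mm high, a bystander; origin at the centre of its underside
- timer: white bench timer lying flat, 70 x 62 x 20 mm, a bystander; origin at the centre of its underside
- petri: closed petri dish, 91 mm across, 16 mm high, a bystander; origin at the centre of its underside
Not all that is in view belongs to the job. Leave any purple look-alike of the part that bears bar_top alone.

How it is judged:
By the outcome, as a careful person would: the job done as asked, in the order asked, and still so for the second after the job is handed in, with the robot touching nothing.
It also fails if it takes over 67 s, if anything falls off the work surface, if the arm or the gripper's body presses on something with over 40 N, if the wrist force passes 120 N, or if a joint passes its speed limit or range.

## Working session

There is one attempt and no reset: what is moved stays moved. The work goes in short steps, each a Python script; the robot and the scene stay as the last script left them, time stands still between calls to the robot, and variables do not carry over. Pictures are saved under pics/ and viewed, at most 10 in all, crops included, and the job is handed in when it is done.

```bash
mkdir -p pics; ls
cat > h.py <<'E'
import numpy as np, cv2
from plant import *
def snap(n):
    im,d=get_image(n); c=get_calibration(n)
    np.savez(f'{n}.npz',im=im,d=d,K=c["intrinsics"],D=c["dist_coeffs"],T=c["world_from_camera"])
    return im,d
def load(n):
    f=np.load(f'{n}.npz'); return f
def ray(f,uv):
    p=cv2.undistortPoints(np.array(uv,float).reshape(-1,1,2),f['K'].astype(float),np.array(f['D'],float)).reshape(-1,2)
    r=np.c_[p,np.ones(len(p))]
    return f['T'][:3,3], r@f['T'][:3,:3].T, r
def onz(f,uv,z):
    o,w,_=ray(f,uv); return o+w*((z-o[2])/w[:,2])[:,None]
def cloud(f):
    h,w=f['d'].shape; u,v=np.meshgrid(np.arange(w),np.arange(h))
    o,wr,_=ray(f,np.c_[u.ravel(),v.ravel()])
    return (o+wr*f['d'].reshape(-1,1)).reshape(h,w,3)
E
python3 - <<'E'
from h import *
for n in("scene","top"):
    im,d=snap(n); cv2.imwrite(f'pics/{n}0.png',im[:,:,::-1])
    f=load(n);print(n,f['T'].round(3).tolist())
print(observe()['time_s'],observe()['tcp_rot'])
E
```

```text
pics
scene [[0.223, 0.817, -0.531, 1.046], [0.975, -0.194, 0.111, -0.101], [-0.012, -0.542, -0.84, 0.853], [0.0, 0.0, 0.0, 1.0]]
top [[-0.02, -0.987, 0.157, 0.353], [-1.0, 0.021, 0.005, 0.008], [-0.008, -0.156, -0.988, 1.246], [0.0, 0.0, 0.0, 1.0]]
0.1 [-3.13984108e+00 -2.42403641e-04  3.02769496e-01]
```

View pics/top0.png

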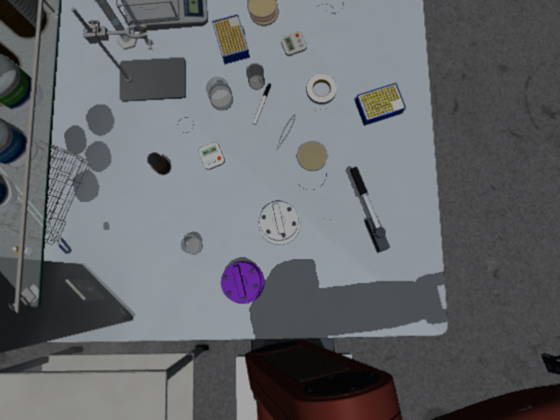

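View pics/scene0.png

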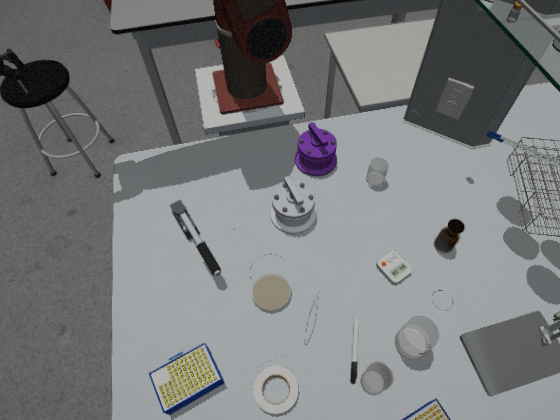

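Top view: the candidates for the cell are the grey metal cell (279,221), which I choose, and the purple look-alike (242,282), which I leave alone. The wrench head is at (376,240) and its grip at (358,180). The beaker is at (192,243), the timer at (210,156) and the petri dish at (312,155). In the scene view, the cell is at (294,200) and the wrench head at (179,209).

Run:
```python
from h import *
f=load('top');s=load('scene')
a=cv2.resize(f['im'][160:255,250:400],None,fx=4,fy=4,interpolation=cv2.INTER_CUBIC)
b=cv2.resize(s['im'][170:280,165:325],None,fx=3.75,fy=3.75,interpolation=cv2.INTER_CUBIC)[:220*2]
o=np.zeros((600,800,3),np.uint8)
a=cv2.resize(a,(480,300));b=cv2.resize(b,(480,300));o=np.vstack([a,b]);cv2.imwrite('pics/crop.png',o[:,:,::-1])
for n,F in(('top',f),('scene',s)):
    P=cloud(F);V=F['d']>0;print(n,V.mean())
    def pr(name,m):
        m=m&V; q=P[m]; 
        if len(q)<5: print(name,len(q));return
        r=cv2.minAreaRect(q[:,:2].astype(np.float32)*1000)
        print(name,len(q),q.mean(0).round(4),np.percentile(q[:,2],[5,50,95]).round(4),r)
    z=P[...,2]; x=P[...,0];y=P[...,1]
    def largest(m):
        k,l,st,c=cv2.connectedComponentsWithStats(m.astype(np.uint8)); 
        return [(l==i) for i in range(1,k) if st[i,4]>30]
    reg=V&(x>.25)&(x<.75)&(abs(y)<.45)&(z>.012)&(z<.16)
    for m in largest(reg): pr('obj',m)
    cellr=(279,221) if n=='top' else (294,200)
    c=P[cellr[1],cellr[0]];near=np.hypot(x-c[0],y-c[1])<.09
    pr('bar',near&(z>.100)&(z<.125))
```

```text
top 0.9961734693877551
obj 700 [ 0.71   -0.0665  0.017 ] [0.013  0.0169 0.0211] ((708.7548217773438, -66.45375061035156), (82.26869201660156, 88.08865356445312), 0.2913832366466522)
obj 446 [0.716  0.2282 0.0176] [0.0139 0.0176 0.0219] ((718.7183227539062, 228.32232666015625), (70.4716567993164, 61.489688873291016), 21.201494216918945)
obj 363 [0.683  0.3655 0.0699] [0.0236 0.065  0.0998] ((687.10888671875, 368.9654235839844), (43.24641036987305, 46.95732498168945), 75.56316375732422)
obj 851 [ 0.5328 -0.2196  0.0557] [0.0259 0.0639 0.0702] ((549.2919311523438, -216.21449279785156), (246.6298370361328, 31.066364288330078), 19.582687377929688)
obj 1254 [0.5107 0.0326 0.0773] [0.0157 0.0751 0.114 ] ((511.1415100097656, 33.73328399658203), (109.56027221679688, 110.77816772460938), 50.83815002441406)
obj 224 [0.4566 0.2807 0.0492] [0.0182 0.0512 0.0721] ((455.2135314941406, 277.65924072265625), (52.38024139404297, 52.033355712890625), 38.563262939453125)
obj 1315 [0.3512 0.1355 0.0787] [0.0673 0.0753 0.1139] ((351.2556457519531, 136.04412841796875), (109.34820556640625, 108.1609344482421
[... 1060 characters left out ...]
3125, -218.80923461914062), (245.189453125, 30.837200164794922), 20.076204299926758)
obj 641 [0.6972 0.3617 0.0627] [0.0184 0.0606 0.0979] ((693.5637817382812, 367.6078796386719), (47.89034652709961, 41.60595703125), 62.74703598022461)
obj 636 [0.7188 0.2265 0.0163] [0.0135 0.0164 0.0192] ((720.13037109375, 227.16734313964844), (69.08702850341797, 61.90876007080078), 20.668378829956055)
obj 1117 [ 0.7126 -0.0685  0.0161] [0.0137 0.0161 0.0186] ((708.540283203125, -68.24169921875), (82.63500213623047, 89.95425415039062), 0.27417680621147156)
bar 230 [0.5202 0.0306 0.1098] [0.1028 0.1107 0.1128] ((517.202392578125, 31.095478057861328), (80.17991638183594, 16.27269744873047), 10.68665599822998)
```

View pics/crop.png

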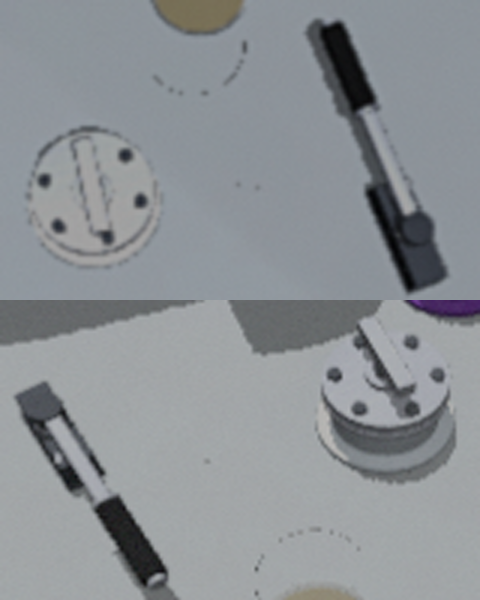

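The crop confirms the grey cell (bar at crop pixel (90,187)) and the wrench (clutch at (417,230), grip at (347,65)). Depth agrees with the given heights. Next I refine the wrench pose.

Run:
```python
from h import *
for n in('top','scene'):
    F=load(n);P=cloud(F);x,y,z=P[...,0],P[...,1],P[...,2]
    reg=(np.hypot(x-.55,y+.2175)<.17)&(abs(y+.2175)<.1)&(z>.012)
    v=F['im'].max(2)
    g=reg&(z>.05)&(z<.08); q=P[g][:,:2].astype(np.float32)*1000
    (vx,vy,x0,y0)=cv2.fitLine(q,cv2.DIST_HUBER,0,.01,.01).ravel(); th=np.arctan2(vy,vx)
    if vx<0: th=np.arctan2(-vy,-vx)
    c,s=np.cos(th),np.sin(th)
    b=P[reg].reshape(-1,3);t=(b[:,:2]*1000-[x0,y0])@np.array([[c,-s],[s,c]])
    print(n,'yaw',th, 'line pt',x0,y0)
    for lo,hi in((.013,.034),(.034,.046),(.063,.075)):
        k=(b[:,2]>lo)&(b[:,2]<hi); print(lo,k.sum(),np.percentile(t[k],[0,2,98,100],axis=0).round(1).tolist(),np.median(b[k,2]))
    k=b[:,2]>.012
    e=t[k].min(0)[0],t[k].max(0)[0]; print('ext',e)
    for e0 in(e[0]+48,e[1]-192): print('head est',x0+c*e0,y0+s*e0)
    # grip (black) centre
    gm=reg&(z>.05)&(v<50); w=P[gm]; print('grip',w.mean(0).round(4), cv2.minAreaRect(w[:,:2].astype(np.float32)*1000))
    hm=reg&(z>.034)&(z<.046); w=P[hm]; print('headtop',cv2.minAreaRect(w[:,:2].astype(np.float32)*1000))
```

```text
top yaw 0.34687695 line pt 564.44836 -209.68584
0.013 55 [[-139.5, 12.4], [-138.4, 12.6], [-46.0, 14.8], [-44.2, 14.8]] 0.02162427893481511
0.034 231 [[-139.7, -16.3], [-138.7, -15.9], [-47.8, 13.9], [-44.6, 14.4]] 0.03971980721471824
0.063 453 [[-106.1, -15.4], [-102.0, -11.8], [100.2, 9.3], [106.9, 12.8]] 0.06693137578420139
ext (np.float64(-139.74322773164644), np.float64(106.85961660358457))
head est 478.169456213589 -240.87508677151538
head est 484.37902844377123 -238.63036781362374
grip [ 0.611  -0.1913  0.0662] ((561.7067260742188, -209.59983825683594), (205.2062530517578, 20.348087310791016), 18.848814010620117)
headtop ((478.08837890625, -241.90728759765625), (95.16747283935547, 30.614870071411133), 19.80522918701172)
scene yaw 0.35030723 line pt 575.9461 -209.91846
0.013 39 [[-143.4, -15.3], [-142.1, -15.3], [-52.7, 14.8], [-52.6, 15.0]] 0.02433390802378932
0.034 169 [[-148.8, -15.3], [-148.2, -14.9], [-53.8, 15.0], [-51.8, 15.5]] 0.038500150827025736
0.063 520 [[-115.9, -12.8], [-109.2, -9.7], [92.4, 11.0], [96.4, 13.8]] 0.06621187130282224
ext (np.float64(-148.80476147741433), np.float64(96.38566630394557))
head est 481.26348605473726 -244.51327805612362
head est 486.13868533649855 -242.7319939430819
grip [ 0.6197 -0.1942  0.0665] ((570.8302001953125, -209.72914123535156), (192.13714599609375, 26.66022491455078), 21.3319091796875)
headtop ((481.62689208984375, -244.09495544433594), (97.14381408691406, 30.6787166595459), 19.703216552734375)
```

```bash
cat >> h.py <<'E'
PI=np.pi
def st(t=''):
    o=observe(); print(t,'t',round(o['time_s'],2),'p',np.round(o['eef_pos'],4),'rpy',np.round(o['tcp_rot'],4),'F',np.round(o['ft_force'],2),'T',np.round(o['torque'],3),'op',round(o['opening'],4),'g',np.round(o['grasp_force'],1)); return o
E
python3 - <<'E'
from h import *
yaw=.346; h=np.array([.480,-.243]); p=h+.010*np.array([np.cos(yaw),np.sin(yaw)])
movep([*p,.13],[PI,0,yaw]); st()
print(move_l([*p,.016],.12,max_force=12)); st()
gripper_to(.0,100); st('grip')
move_l([*p,.20],.12); st('up')
hold(.3)
for n in("scene","top"):
    im,d=snap(n); cv2.imwrite(f'pics/{n}1.png',im[:,:,::-1])
F=load('scene');P=cloud(F)
st()
E
```

```text
t 1.85 p [ 0.4894 -0.2407  0.1304] rpy [ 3.1407e+00 -3.0000e-04  3.4490e-01] F [-0.58  0.33 -0.42] T [0.044 0.005 0.033] op 0.0856 g 0.0
False
 t 2.95 p [ 0.4901 -0.2401  0.0168] rpy [ 3.1403e+00 -9.0000e-04  3.4600e-01] F [-0.05 -0.32 -0.29] T [ 0.009  0.033 -0.022] op 0.0859 g 0.0
grip t 3.51 p [ 0.4899 -0.24    0.0167] rpy [ 3.1406e+00 -6.0000e-04  3.4600e-01] F [-1.03  0.35  5.5 ] T [0.052 0.167 0.032] op 0.0288 g 100.0
up t 5.19 p [ 0.4889 -0.2393  0.199 ] rpy [-3.1402e+00  1.0000e-03  3.4600e-01] F [-0.27 -0.07 -4.98] T [-0.017  0.078 -0.019] op 0.029 g 99.2
 t 5.59 p [ 0.4894 -0.2396  0.1999] rpy [-3.1414e+00  1.0000e-04  3.4600e-01] F [ 0.02 -0.44 -5.9 ] T [-0.043  0.022  0.001] op 0.0287 g 99.2
```

View pics/scene1.png

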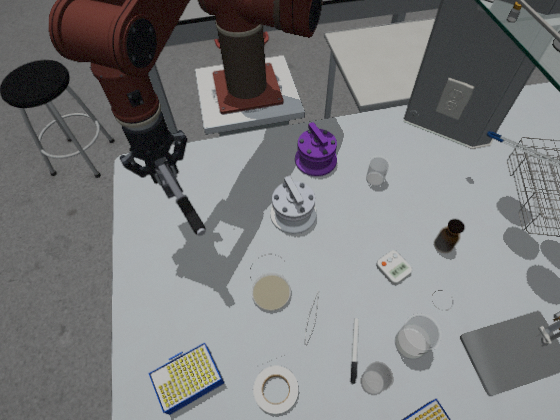

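Wrench held (handle runs from (168,180) to the grip at (192,215)), and it looks level. I check its level and its position relative to the TCP from the cloud.

Run:
```python
from h import *
yaw=.346;c,s=np.cos(yaw),np.sin(yaw);tcp=np.array([.4894,-.2396])
for n in('top','scene'):
    F=load(n);P=cloud(F)
    d=P[...,:2]-tcp; u=d@[c,s]; w=d@[-s,c]; z=P[...,2]
    for lo,hi in((.06,.08),(.085,.105),(.105,.125),(.125,.145),(.145,.165),(.165,.2)):
        k=(u>lo)&(u<hi)&(abs(w)<.03)&(z>.22)&(z<.28)
        if k.sum()>4: print(n,lo,k.sum(),'z',np.median(z[k]).round(4),'w',np.percentile(w[k],[5,50,95]).round(4),'umax',u[k].max().round(4))
    k=(abs(w)<.03)&(z>.22)&(z<.28)&(u>.06); q=np.c_[u[k],w[k]].astype(np.float32)*1000
    print(n,'rect',cv2.minAreaRect(q))
    # bar in this picture
    x,y=P[...,0],P[...,1];k=(np.hypot(x-.516,y-.032)<.045)&(z>.104)&(z<.12)
    print('bar',k.sum(),cv2.minAreaRect(P[k][:,:2].astype(np.float32)*1000),np.median(z[k]))
```

```text
top 0.06 57 z 0.2477 w [-0.0059  0.0013  0.0069] umax 0.0799
top 0.085 71 z 0.2487 w [-0.0073  0.0017  0.0105] umax 0.1047
top 0.105 85 z 0.25 w [-0.0088  0.0018  0.0109] umax 0.1246
top 0.125 84 z 0.2501 w [-0.0087  0.0023  0.0106] umax 0.1446
top 0.145 83 z 0.2498 w [-0.0085  0.0017  0.0109] umax 0.1649
top 0.165 85 z 0.2496 w [-0.0092  0.0022  0.0105] umax 0.1878
top rect ((123.94083404541016, 0.331207275390625), (127.63219451904297, 23.497297286987305), 0.007298580836504698)
bar 183 ((514.3458251953125, 32.96492004394531), (79.75865936279297, 15.787550926208496), 10.748245239257812) 0.11299238150677815
scene 0.06 55 z 0.2465 w [-0.0076 -0.0019  0.004 ] umax 0.0794
scene 0.085 72 z 0.2475 w [-0.0126 -0.0028  0.0079] umax 0.1048
scene 0.105 105 z 0.2489 w [-0.0124 -0.0027  0.0073] umax 0.1249
scene 0.125 107 z 0.2486 w [-0.0128 -0.0029  0.0071] umax 0.1449
scene 0.145 109 z 0.2485 w [-0.0127 -0.0025  0.0075] umax 0.1649
scene 0.165 173 z 0.2475 w [-0.0122 -0.0026  0.0069] umax 0.1896
scene rect ((125.27152252197266, -1.9156036376953125), (128.4958953857422, 23.713451385498047), 0.6711395382881165)
bar 212 ((517.7807006835938, 31.721752166748047), (81.4009017944336, 17.278711318969727), 11.04044246673584) 0.11089229420133107
```

Run:
```python
from h import *
yaw=.188;p=[.525,.0347]
move_l([*p,.195],.2,rotation=[PI,0,yaw]); hold(.2); st()
print(move_l([*p,.135],.1,max_force=8)); st()
print(move_l([*p,.1035],.03,max_force=10)); st()
```

```text
t 7.33 p [0.525 0.034 0.195] rpy [3.1415 0.     0.1869] F [ 0.01 -0.04 -4.93] T [-0.027  0.037 -0.025] op 0.0287 g 99.2
False
 t 8.07 p [0.5255 0.0347 0.1355] rpy [ 3.1414e+00 -8.0000e-04  1.8800e-01] F [ 0.22  0.25 -4.99] T [-0.021  0.074 -0.014] op 0.0288 g 99.3
True
 t 8.97 p [0.5246 0.0347 0.1058] rpy [-3.1413e+00  1.1000e-03  1.8800e-01] F [-1.41 -0.41  5.17] T [0.006 0.144 0.014] op 0.0288 g 100.3
```

Run:
```python
from h import *
gripper_to(.085); st('rel')
yaw=.188;h=np.array([.5157,.0329])
o=observe()['eef_pos']; move_l([o[0],o[1],.215],.2)
g=h+.15*np.array([np.cos(yaw),np.sin(yaw)])
move_l([*(g+[.0,.0]),.215],.2); st()
for n in("scene","top"):
    im,d=snap(n); cv2.imwrite(f'pics/{n}2.png',im[:,:,::-1])
    F=load(n);P=cloud(F);x,y,z=P[...,0],P[...,1],P[...,2]
    d=P[...,:2]-h; c,s=np.cos(yaw),np.sin(yaw);u=d@[c,s];w=d@[-s,c]
    for nm,k in(('headtop',(z>.118)&(z<.136)&(abs(u)<.07)&(abs(w)<.04)),('handle',(z>.138)&(z<.170)&(u>-.03)&(u<.21)&(abs(w)<.05)),('hub',(z>.15)&(z<.170)&(abs(u)<.02)&(abs(w)<.03)),('gripz',(z>.13)&(z<.175)&(u>.1)&(u<.2)&(abs(w)<.03))):
        q=np.c_[u[k],w[k]].astype(np.float32)*1000
        if len(q)>5: print(n,nm,len(q),np.median(z[k]).round(4),cv2.minAreaRect(q))
```

```text
rel t 9.57 p [0.5226 0.0349 0.1036] rpy [-3.1401  0.0053  0.188 ] F [-0.28 -0.74  0.29] T [ 0.001 -0.012 -0.045] op 0.0849 g 0.0
 t 11.14 p [0.662  0.0609 0.2135] rpy [-3.1397  0.0079  0.188 ] F [-0.21 -0.7   0.23] T [ 0.05  -0.016 -0.036] op 0.0851 g 0.0
scene headtop 130 0.1268 ((-17.29326057434082, -3.0060462951660156), (31.28554916381836, 61.18983459472656), 87.84391021728516)
scene handle 658 0.1542 ((92.40827941894531, -4.056512832641602), (29.05231475830078, 212.89190673828125), 88.51100158691406)
scene hub 124 0.1549 ((0.9463214874267578, -2.3510971069335938), (27.357650756835938, 30.5400333404541), 65.00524139404297)
scene gripz 474 0.1543 ((149.74241638183594, -1.825796127319336), (98.4923324584961, 23.636051177978516), 0.6397479176521301)
top headtop 19 0.1291 ((-26.955528259277344, -14.50564193725586), (3.7089250087738037, 47.29534912109375), 84.45506286621094)
top handle 148 0.1565 ((147.5428466796875, 0.2210540771484375), (21.87794303894043, 48.16241455078125), 89.28555297851562)
top gripz 148 0.1565 ((147.5428466796875, 0.2210540771484375), (21.87794303894043, 48.16241455078125), 89.28555297851562)
```

View pics/scene2.png

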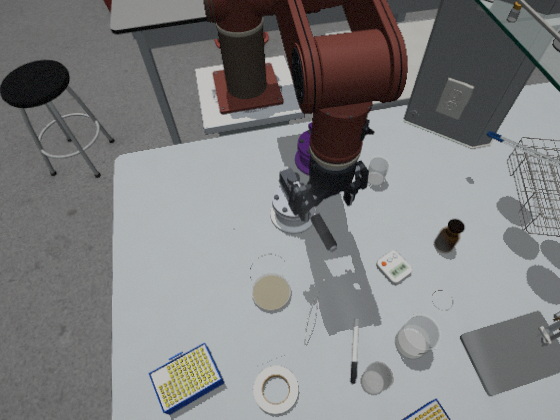

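The wrench is home: head top at z ≈ 0.128 and grip top at 0.1565, so it is level. Now I take the grip and pull.

```bash
cat >> h.py <<'E'
H=np.array([.5157,.0329]); R=.15; ZG=.129
def pos(a,z=ZG): return [H[0]+R*np.cos(a),H[1]+R*np.sin(a),z]
def tang(o,a): return float(o['ft_force'][:2]@np.array([-np.sin(a),np.cos(a)]))
def rad(o,a): return float(o['ft_force'][:2]@np.array([np.cos(a),np.sin(a)]))
E
python3 - <<'E'
from h import *
a=.188
movep(pos(a,.20),[PI,0,a]); 
print(move_l(pos(a),.1,max_force=8)); st()
gripper_to(0,50); o0=st('g')
f0=tang(o0,a);r0=rad(o0,a)
for i in range(16):
    a-=.025
    hit=move_l(pos(a),.05,rotation=[PI,0,a],max_force=None); o=observe()
    ft=tang(o,a); print(round(o['time_s'],2),round(a,3),'ft',round(ft,2),'rad',round(rad(o,a),2),'Fz',round(o['ft_force'][2],2),'Tz',round(o['torque'][2],3),'err',round(float(np.linalg.norm(o['eef_pos']-pos(a)))*1000,2))
    if ft>2.5: break
E
```

```text
False
 t 12.35 p [0.6636 0.0609 0.1297] rpy [ 3.1414e+00 -1.2000e-03  1.8790e-01] F [ 1.16 -0.33  0.38] T [-0.008 -0.024  0.029] op 0.0845 g 0.0
g t 12.94 p [0.6632 0.061  0.1292] rpy [ 3.1416e+00 -3.0000e-04  1.8800e-01] F [0.24 0.08 1.11] T [ 0.017 -0.003  0.018] op 0.0211 g 51.9
13.19 0.163 ft 1.6 rad 0.33 Fz -0.03 Tz -0.119 err 0.14
13.44 0.138 ft 1.7 rad -0.18 Fz 1.83 Tz -0.215 err 0.19
13.69 0.113 ft 1.04 rad 0.43 Fz 1.39 Tz -0.294 err 0.13
13.94 0.088 ft 2.83 rad 0.94 Fz 1.67 Tz -0.263 err 0.14
```

```bash
cat > pull.py <<'E'
from h import *
import sys,json
a=float(sys.argv[1]); off=float(sys.argv[2]); N=int(sys.argv[3]); mx=float(sys.argv[4])
def meas(a):
    L=[]
    for _ in range(3): hold(.03); L.append(observe())
    m=lambda k:np.mean([o[k] for o in L],0)
    return dict(ft_force=m('ft_force'),torque=m('torque'),time_s=L[-1]['time_s'],opening=L[-1]['opening'],tcp_rot=L[-1]['tcp_rot'])
for i in range(N):
    a-=.02
    move_l(pos(a),.05,rotation=[PI,0,a+off]); o=meas(a)
    ft=tang(o,a);Tz=o['torque'][2];M=R*ft+Tz;mx=max(mx,M)
    print(round(o['time_s'],2),'a',round(a,3),'M',round(M,3),'ft',round(ft,2),'rad',round(rad(o,a),2),'Fz',round(o['ft_force'][2],2),'Tz',round(Tz,3),'off',round(off,3),'T',o['torque'][:2].round(2))
    off+=np.clip(.04*Tz,-.012,.012)
    if mx>.6 and M<.5*mx: print('CLICK?');break
    if abs(rad(o,a))>15 or abs(Tz)>1.2 or M>1.6: print('ABORT');break
print('next',a,off,mx)
E
python3 pull.py .088 0 12 0
```

```text
14.29 a 0.068 M 0.121 ft 2.55 rad 0.4 Fz 1.02 Tz -0.261 off 0.0 T [0.34 0.  ]
14.64 a 0.048 M -0.031 ft -1.29 rad 0.39 Fz 1.84 Tz 0.163 off -0.01 T [-0.16 -0.03]
14.99 a 0.028 M 0.077 ft 0.36 rad 0.83 Fz 1.63 Tz 0.022 off -0.004 T [0.05 0.01]
15.34 a 0.008 M -0.028 ft 0.27 rad 0.1 Fz 1.22 Tz -0.068 off -0.003 T [0.12 0.04]
15.69 a -0.012 M 0.1 ft 0.28 rad 0.38 Fz 1.17 Tz 0.058 off -0.006 T [0.   0.05]
16.04 a -0.032 M 0.077 ft 0.82 rad 0.49 Fz 0.64 Tz -0.046 off -0.003 T [0.06 0.01]
16.39 a -0.052 M 0.025 ft -0.0 rad 0.8 Fz 1.07 Tz 0.025 off -0.005 T [-0.01  0.03]
16.74 a -0.072 M -0.01 ft -0.2 rad 0.46 Fz 1.27 Tz 0.021 off -0.004 T [0.01 0.05]
17.09 a -0.092 M 0.053 ft 0.72 rad 0.67 Fz 1.37 Tz -0.056 off -0.003 T [0.1  0.06]
17.44 a -0.112 M 0.09 ft 0.23 rad 0.12 Fz 1.23 Tz 0.056 off -0.006 T [-0.02  0.11]
17.79 a -0.132 M 0.022 ft 0.32 rad 0.11 Fz 1.16 Tz -0.026 off -0.003 T [0.05 0.09]
18.14 a -0.152 M 0.005 ft 0.2 rad 0.1 Fz 1.0 Tz -0.024 off -0.004 T [0.04 0.16]
next -0.15200000000000002 -0.00546484991294164 0.12137981081217425
```

```bash
python3 pull.py -.152 -.0055 42 0.12
```

```text
18.49 a -0.172 M 0.088 ft -0.05 rad -0.42 Fz 1.13 Tz 0.095 off -0.005 T [-0.    0.15]
18.84 a -0.192 M 0.09 ft 1.02 rad -0.63 Fz 0.83 Tz -0.064 off -0.002 T [0.2  0.13]
19.19 a -0.212 M -0.018 ft -0.06 rad -0.48 Fz 1.49 Tz -0.009 off -0.004 T [0.12 0.22]
19.54 a -0.232 M -0.035 ft -0.45 rad -0.78 Fz 1.61 Tz 0.032 off -0.005 T [0.08 0.23]
19.89 a -0.252 M 0.057 ft 0.34 rad -0.63 Fz 1.11 Tz 0.006 off -0.003 T [0.16 0.26]
20.24 a -0.272 M 0.076 ft 0.76 rad -1.61 Fz 1.03 Tz -0.039 off -0.003 T [0.15 0.25]
20.59 a -0.292 M 0.03 ft 0.0 rad -1.87 Fz 1.08 Tz 0.03 off -0.005 T [0.11 0.32]
20.94 a -0.312 M 0.082 ft 0.47 rad -1.98 Fz 1.11 Tz 0.011 off -0.003 T [0.17 0.34]
21.29 a -0.332 M 0.135 ft 0.95 rad -1.54 Fz 0.68 Tz -0.008 off -0.003 T [0.25 0.35]
21.64 a -0.352 M 0.029 ft 0.54 rad -2.57 Fz 0.63 Tz -0.051 off -0.003 T [0.27 0.38]
21.99 a -0.372 M 0.033 ft -0.17 rad -2.28 Fz 1.37 Tz 0.059 off -0.005 T [0.18 0.45]
22.34 a -0.392 M 0.08 ft 0.63 rad -2.72 Fz 1.27 Tz -0.014 off -0.003 T [0.26 0.45]
22.69 a -0.412 M 0.131 ft 0.71 rad -3.07 Fz 0.62 Tz 0.025 off -0.004 T [0.26 0.48]
23.04 a -0.4
[... 1775 characters left out ...]
 -1.9 Fz 0.09 Tz -0.019 off 0.002 T [ 0.62 -0.14]
30.74 a -0.872 M 0.552 ft 3.3 rad -2.09 Fz 0.37 Tz 0.057 off 0.001 T [ 0.65 -0.21]
31.09 a -0.892 M 0.603 ft 4.08 rad -1.35 Fz 0.86 Tz -0.009 off 0.003 T [ 0.76 -0.43]
31.44 a -0.912 M 0.687 ft 4.63 rad -1.66 Fz 0.4 Tz -0.008 off 0.003 T [ 0.76 -0.47]
31.79 a -0.932 M 0.702 ft 4.34 rad -1.39 Fz 0.91 Tz 0.051 off 0.003 T [ 0.8  -0.53]
32.14 a -0.952 M 0.915 ft 6.01 rad -1.67 Fz 0.35 Tz 0.014 off 0.005 T [ 0.88 -0.65]
32.49 a -0.972 M 0.869 ft 5.54 rad -2.33 Fz 0.62 Tz 0.038 off 0.005 T [ 0.87 -0.67]
32.84 a -0.992 M 0.832 ft 5.54 rad -0.95 Fz 0.71 Tz 0.0 off 0.007 T [ 0.9  -0.69]
next -0.9920000000000005 0.006895533947755693 0.9149859583412466
```

```bash
python3 pull.py -.992 .007 4 0.9
```

```text
33.19 a -1.012 M 0.192 ft 3.26 rad -1.38 Fz 0.6 Tz -0.297 off 0.007 T [ 0.62 -0.46]
CLICK?
next -1.012 -0.004875944339234796 0.9
```

Run:
```python
from h import *
a=-1.012
for _ in range(4):
    hold(.05);o=observe();print(round(R*tang(o,a)+o['torque'][2],3),round(tang(o,a),2),o['torque'][2].round(3))
st();gripper_to(.085);st()
p=pos(a,.24); move_l(p,.15); move_l([.45,-.25,.25],.3); hold(.2);st()
for n in("scene","top"):
    im,d=snap(n); cv2.imwrite(f'pics/{n}3.png',im[:,:,::-1])
    F=load(n);P=cloud(F);x,y,z=P[...,0],P[...,1],P[...,2]
    k=(np.hypot(x-H[0],y-H[1])<.075)&(z>.118)&(z<.138);r=P[k]
    print(n,'head',k.sum(),np.median(r[:,2]).round(4),cv2.minAreaRect(r[:,:2].astype(np.float32)*1000))
    k=(np.hypot(x-H[0],y-H[1])<.215)&(np.hypot(x-H[0],y-H[1])>.04)&(z>.138)&(z<.170)&(y<H[1]+.02)&(x>H[0]-.02)
    r=P[k]; print('handle',k.sum(),np.median(r[:,2]).round(4),cv2.minAreaRect(r[:,:2].astype(np.float32)*1000))
    for q in((.10,.15),(.15,.2)):
        rr=np.hypot(r[:,0]-H[0],r[:,1]-H[1]);kk=(rr>q[0])&(rr<q[1]);print(q,np.median(r[kk],0).round(4))
```

```text
0.192 2.64 -0.204
0.204 2.89 -0.229
0.256 3.46 -0.263
0.276 3.53 -0.254
 t 33.39 p [ 0.5953 -0.0944  0.1291] rpy [ 3.1415e+00 -2.0000e-04 -1.0049e+00] F [2.21 3.13 0.55] T [ 0.512 -0.44  -0.254] op 0.0214 g 52.1
 t 34.03 p [ 0.5952 -0.0943  0.129 ] rpy [ 3.1414 -0.     -1.0049] F [1.05 0.01 0.02] T [-0.01   0.011  0.058] op 0.0851 g 0.0
 t 35.98 p [ 0.4508 -0.2489  0.2497] rpy [-3.1415e+00  6.0000e-04 -1.0029e+00] F [-0.27 -0.07 -0.82] T [-0.017  0.04  -0.02 ] op 0.085 g 0.0
scene head 322 0.1273 ((516.3615112304688, 32.69068908691406), (30.52980613708496, 97.4088363647461), 46.66019821166992)
handle 663 0.1531 ((585.301025390625, -64.93994903564453), (22.73221206665039, 159.6962127685547), 34.23870849609375)
(0.1, 0.15) [ 0.5906 -0.0697  0.1541]
(0.15, 0.2) [ 0.6185 -0.1098  0.1538]
top head 264 0.1293 ((512.938720703125, 34.23558044433594), (30.768808364868164, 94.44042205810547), 45.8477897644043)
handle 449 0.1552 ((582.111083984375, -65.14220428466797), (22.824424743652344, 156.40240478515625), 35.80504608154297)
(0.1, 0.15) [ 0.5859 -0.0708  0.1564]
(0.15, 0.2) [ 0.6125 -0.1099  0.1557]
```

View pics/top3.png

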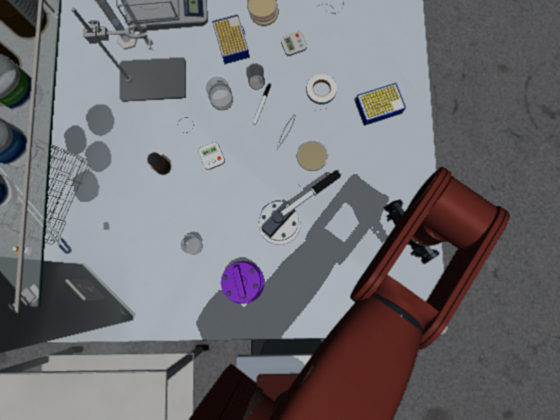

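The wrench sits level on the bar. The clutch is at about (279,217) and the grip at (326,182). The head yaw is −0.76 rad and the handle −0.96 rad, so the handle is 0.20 rad clockwise, which means exactly one click. The bystanders have not moved.

```bash
python3 -c "
from plant import *
print(job_done())"
```

```text
the job is handed in; nothing more can be done
None
```

The job is handed in: the wrench is home on the filter cell's bar, pulled clockwise to its first click only, and let go sitting level, with the beaker, timer and petri dish left where they were.

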